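# Fish a spirit level out through a worktop cut-out

## Robot

A 6-joint arm with a two-finger parallel gripper is mounted at the origin on the work surface. World frame = base frame: x ahead of the robot, y to its left, z up, the work surface at z = 0. Lengths are in m, angles in rad, forces in N, time in s.
With the tool pointing down it reaches from about 0.325 to 0.875 m from the base axis. Payload 4.4 kg.
Tool frame: the origin (TCP) lies between the finger pads; the fingertips stand 25 mm ahead of it and the grasp point (between the pads) lies 6 mm ahead of it; z points along the fingers, y is the line along which they close (so a half turn about z gives the same grasp; the last joint's range is limited). The gripper opens to 85 mm and grips with 20 to 120 N. Pads are 22 mm wide; open, the fingers measure 114 mm over their backs; the gripper's body (76 mm by 85 mm) begins 54 mm behind the grasp point. The pads swing forward as they close: fully open they stand 13 mm farther back than shut.
Start: joints at [-1.427, 0.207, 1.542, -0, 1.393, -0.15], TCP at [0.167, -0.55, 0.256] pointing down, gripper open.
Joint ranges: [-2.73, 2.73], [-0.86, 2.22], [0.23, 2.46], [-1.11, 4.25], [0.08, 2.63], [-2.82, 2.82]. Speed limits (rad/s): [2.79, 2.79, 3.14, 3.14, 3.14, 3.14].

## Interface

Orientations are given as a rotation vector (axis times angle).
In Python, from station import arm gives the robot as it stands.
- The arm moves only by the tool carry_out, never from a script. Its argument "increments" is one flat list of numbers, 7 for each row, row after row: the turn, a rotation vector about the tool's x, y, z in degrees, then the shift along the tool's x, y, z in cm, then the opening, from -1 (shut) to 1 (fully open). A call has 1 to 8 rows; each row shifts and turns the commanded pose from where the row before left it, along the tool's axes as they then stand; what a row does not reach is not made up. A row lasts 1/8 s, in which the tool goes at most 62.5 mm and 10.7 degrees, less where a joint would pass 70% of its speed; a pose out of reach is approached as far as the arm can. A call is refused whole if a number of a shift passes 6.25 or a number of a turn 10.7, either way. A call with a gripper value outside its range is refused whole. The fingers move at their own pace and stop on an object; "squeeze" is the grip in N (left out, the last holds). Time passes only in rows, so rows that do not move let the fingers close. It gives the time, the measured TCP pose, the force, the opening and the grip force at its end, in the units of the state.
- arm.get_state(): the state, without advancing time (a new reading comes with each control period).
- arm.grab_frame(name): name is "scene" or "top"; returns a dict with "color" (420x560x3 uint8, red, green, blue), "fx", "fy", "cx", "cy" (pixels), "distortion" ([k1, k2, p1, p2, k3] as OpenCV has them; the pictures are not rectified), "camera_from_world" (4x4, takes a point from world to camera coordinates). Camera axes: x right, y down, z forward; pixel columns grow to the right and rows downward; lengths in m; the calibration is good to about 2 mm. A picture is of the moment at which its call begins. There is no depth.
- arm.finish_job(): hands the job in; it is judged then, once.
The state is a dict: "t": time; "joints": joint angles; "joint_vel": joint speeds; "joint_torque": joint torques, N m; "tcp_pos": TCP position; "tcp_rot": TCP orientation; "ft_force": force on the tool from outside, world axes, zero at the start; "ft_torque": the same for the moment, N m; "gripper_width": opening from 0.0 (shut) to 1.0 (fully open); "gripper_force": force on a finger pad.
Only numpy, scipy, OpenCV 4.12 (cv2) and the standard library are available. Lean on these libraries where they do the work, as an engineer would, in place of code of your own. Each camera call takes 0.05 s, during which the arm holds its last target. There are 200 camera calls.

## Task

My yellow spirit level has slipped through the cut-out and lies on the bench underneath the white vanity worktop, whose glued edges are still curing in their spring clamps. Reach in, and because the level is longer than the opening, tilt it and thread it out end first through the cut-out, without shifting the worktop or disturbing the other tools on it and around it. Finish while still holding it for me to take: gripped in the air over the cut-out, horizontal and still, at least a hand's breadth (100 mm) above the worktop, touching nothing but the gripper.

Things in the scene. Friction and masses are not known exactly. Their poses are not given: they have to be found in the camera images.
- level: Yellow spirit level lying on its side on the bench under the worktop: a bar 300 mm long (x), 40 mm wide (y; grasp across this), 20 mm thick (z), black rubber ends, a green vial in a dark window at mid-length. 0.2 to 0.37 kg, evenly spread. Origin: centre of its underside, at bench height z = 0. It starts roughly along the cut-out's long side, its middle in view, both ends hidden under the sheet.
- level_end_a (a point): Centre of the level's end face on its +x end (150 mm from the middle, half-way up the 20 mm thickness).
- level_end_b (a point): Centre of the level's end face on its -x end (150 mm from the middle, half-way up the 20 mm thickness).
- worktop: White vanity worktop, loose on the bench, 6.5 kg: 380 mm (x) by 560 mm (y), 60 mm high. Its sheet is 12 mm thick (60 mm top, 48 mm underside above the bench); a 12 mm thick built-up edge runs down to the bench on all four sides, so the space below (356 x 536 x 48 mm) is closed but for the cut-out. Origin: centre of the underside, at bench height.
- cutout (a point): Centre of the cut-out at the height of the worktop's top face (60 mm above the bench), axes as the worktop's. The cut-out is a rectangular hole through the sheet in the middle of the worktop, 180 mm along x and 210 mm along y, its corners cut off by 14 mm.
- worktop_corner (a point): Top face of the worktop at its near left corner (worktop x = -190, y = +280 mm). Spring clamps (orange tips, black handles) grip the edges: three on the far edge (y = -190, 0, 190 mm), one on each short side (x = 60 mm right, -60 mm left); each reaches 40 mm in from the edge and 24 mm above the sheet, and sticks out 85 mm.
- sander: Bystander, loose: teal finishing sander standing on its 115 x 104 mm pad, 146 mm tall. Origin: centre of its underside. On the bench to the right of the worktop.
- tin: Bystander, loose: round tin with a paper label, 100 mm across, 115 mm tall. Origin: centre of its underside. On the bench to the right of the worktop.
- dropout: Bystander, loose: the flat white piece sawn out of the worktop, 165 x 195 x 12 mm, lying on the bench to the left of the worktop. Origin: centre of its underside.
- sanding_block: Bystander, loose: cork hand sanding block with a wooden grip, 70 x 115 mm, 40 mm tall, lying on the worktop near its far left corner. Origin: centre of its underside.
- disc_stack: Bystander, loose: stack of brown and green sanding discs, 125 mm across, 16 mm tall, lying on the worktop near its near right corner. Origin: centre of its underside.

How it is judged:
By the outcome, as a careful person would: the job done as asked, in the order asked, and still so for the second after the job is handed in, while the arm keeps its last pose, push and grip.
It also fails if it takes over 45 s, if anything falls off the work surface, if the arm or the gripper's body presses on something with over 40 N, if the wrist force passes 120 N, or if a joint passes its speed limit or range.

## Working session

There is one attempt and no reset: what is moved stays moved. The work goes in short steps, Python scripts to look and compute and a tool call to move; the robot and the scene stay as the last step left them, time stands still between calls to the robot, and variables do not carry over. Pictures are saved under pics/ and viewed, at most 10 in all, crops included, and the job is handed in when it is done.

Besides the shell and the picture viewer there is one more tool, called after "Call:" as name(argument=value, ...) on one line, values as JSON. carry_out: Moves the arm, as the interface text tells. Its arguments: {"type":"object","properties":{"increments":{"type":"array","items":{"type":"number"}},"squeeze":{"type":"number"}},"required":["increments"]}

```bash
ls; mkdir -p pics; python3 - <<'E'
from station import arm
import cv2, json, numpy as np
for n in("scene","top"):
    f=arm.grab_frame(n); cv2.imwrite(f"pics/{n}0.png",cv2.cvtColor(f["color"],cv2.COLOR_RGB2BGR))
    print(n,f["fx"],f["fy"],f["cx"],f["cy"],f["distortion"]); print(np.round(f["camera_from_world"],4).tolist())
s=arm.get_state(); print(s)
E
```

```text
pics
scene 399.3500145963461 399.3500145963461 278.38375731468875 205.572259503036 [-0.00822258  0.          0.          0.          0.        ]
[[-0.3088, 0.9511, -0.0025, 0.153], [0.6704, 0.2158, -0.71, -0.2788], [-0.6747, -0.2209, -0.7042, 1.7495], [0.0, 0.0, 0.0, 1.0]]
top 392.5778356414306 392.5778356414306 277.36619699947437 212.97976539467965 [-0.06612806  0.          0.          0.          0.        ]
[[0.0285, -0.9994, 0.0182, -0.0089], [-0.999, -0.0291, -0.0337, 0.46], [0.0343, -0.0172, -0.9993, 1.1218], [0.0, 0.0, 0.0, 1.0]]
{'t': 0.1, 'joints': array([-1.42750420e+00,  2.07366784e-01,  1.54284347e+00,  8.39840366e-06,
        1.39349562e+00, -1.50534103e-01]), 'joint_vel': array([ 0.00036945, -0.000686  , -0.00341667, -0.00019158,  0.00010807,
       -0.00052151]), 'joint_torque': array([-6.95565359e-04, -3.84093475e+01, -2.92548001e+01, -2.27565206e-04,
        4.84517092e-03,  1.29577042e-06]), 'tcp_pos': array([ 0.16640927, -0.54972075,  0.25520829]), 'tcp_rot': array([-3.10566029e+00, -4.59571031e-01, -2.49856205e-05]), 'ft_force': array([ 0.61319168, -0.05109769,  0.2287564 ]), 'ft_torque': array([ 0.04837575,  0.00397939, -0.00070704]), 'gripper_force': 0.0, 'gripper_width': 1.0019434872426463}
```

View pics/scene0.png

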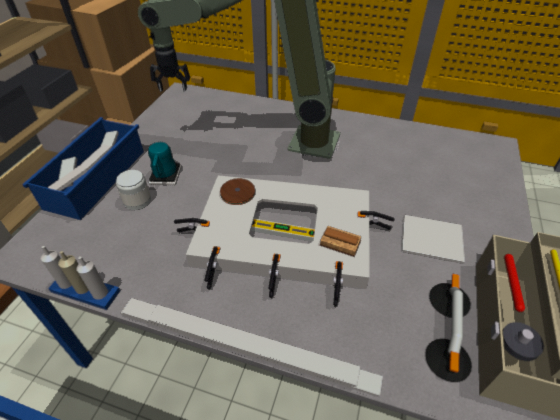

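View pics/top0.png

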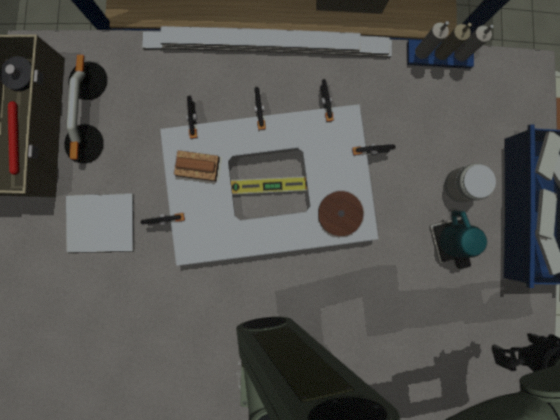

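The scene view shows the level through the cut-out, with its vial near (282,227). In the top view the vial is near (272,186). The worktop corners are near (161,128), (359,105), (378,241) and (180,265), and the cut-out spans roughly cols 229–310 and rows 148–220. I'll enlarge both views to get precise points.

```bash
python3 - <<'E'
import cv2
a=cv2.imread("pics/top0.png")[95:275,150:400]; cv2.imwrite("pics/top0c.png",cv2.resize(a,None,fx=3.2,fy=3.2,interpolation=cv2.INTER_CUBIC)[:600,:800])
a=cv2.imread("pics/scene0.png")[170:285,185:385]; cv2.imwrite("pics/scene0c.png",cv2.resize(a,None,fx=4,fy=4,interpolation=cv2.INTER_CUBIC))
E
```

```text
(no output)
```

View pics/top0c.png

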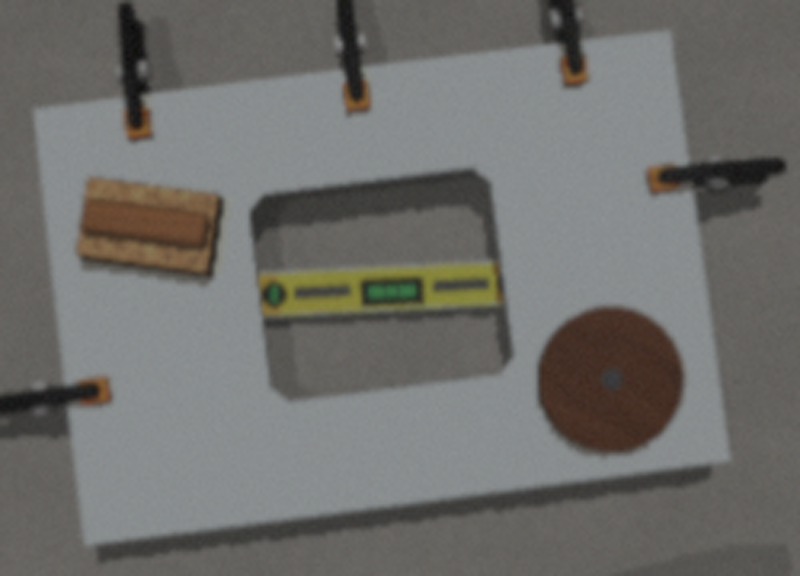

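View pics/scene0c.png

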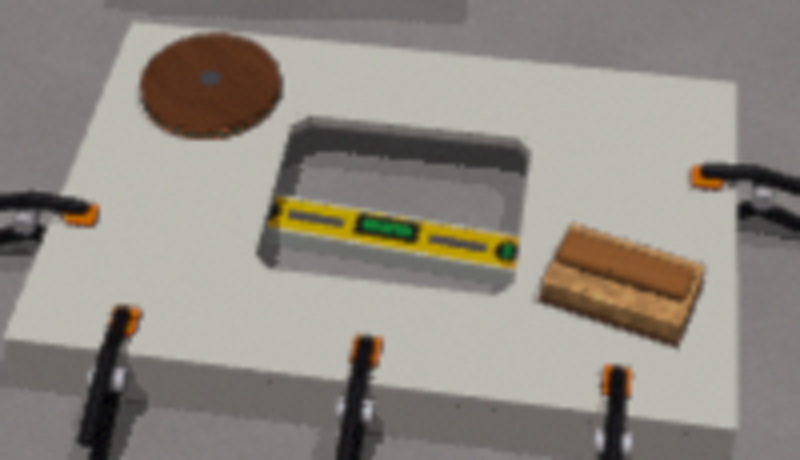

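The top crop shows the worktop corners at (34,108), (670,30), (729,460) and (84,545), with the vial at (392,291). The scene crop shows the corners at (737,428), (8,338), (132,22) and (737,82), with the vial at (388,229). Next I triangulate these.

```bash
cat > h.py <<'E'
import numpy as np, cv2
from station import arm
def cam(f):
    K=np.array([[f["fx"],0,f["cx"]],[0,f["fy"],f["cy"]],[0,0,1]]); return K,np.array(f["distortion"]),np.array(f["camera_from_world"])
def und(c,p): return cv2.undistortPoints(np.array(p,float).reshape(-1,1,2),c[0],c[1]).reshape(-1,2)
def tri(c1,p1,c2,p2):
    X=cv2.triangulatePoints(c1[2][:3],c2[2][:3],und(c1,p1).T,und(c2,p2).T); return (X[:3]/X[3]).T
def onplane(c,p,z):
    R,t=c[2][:3,:3],c[2][:3,3]; o=-R.T@t; d=np.c_[und(c,p),np.ones(len(p))]@R
    return o+d*((z-o[2])/d[:,2])[:,None]
E
python3 - <<'E'
from h import *
np.set_printoptions(precision=4,suppress=True)
cs,ct=cam(arm.grab_frame("scene")),cam(arm.grab_frame("top"))
T=lambda P:np.array(P)/3.2+np.array([150,95])-.34
S=lambda P:np.array(P)/4+np.array([185,170])-.375
# FL FR NR NL vial, greenvial_left(+y)
pt=T([(34,108),(670,30),(729,460),(84,545),(392,291),(274,294)])
ps=S([(737,428),(8,338),(132,22),(737,82),(388,229),(506,250)])
print(tri(ct,pt,cs,ps))
a=onplane(ct,pt[:4],.06);b=onplane(cs,ps[:4],.06);print(a,b)
for w in(a,b):
    c=w.mean(0); u=(w[0]-w[1]+w[3]-w[2]);v=(w[0]+w[1]-w[2]-w[3]);print("c",c,"len",np.linalg.norm(u)/2,np.linalg.norm(v)/2,"yaw",np.degrees(np.arctan2(-u[0],u[1])),np.degrees(np.arctan2(v[1],v[0])))
print("level top",onplane(ct,pt[4:],.02),onplane(cs,ps[4:],.02))
e=onplane(ct,T([(262,272),(262,318),(498,262),(498,308)]),.02);print(e)
d=onplane(ct,T([(252,207),(275,193),(476,170),(490,183),(512,355),(500,371),(293,400),(272,382)]),.06);print("cut",d)
print("block,disc",onplane(ct,T([(150,228)]),.1),onplane(ct,T([(610,379)]),.076))
E
```

```text
[[ 0.6829  0.3383  0.061 ]
 [ 0.7699 -0.2124  0.0591]
 [ 0.3959 -0.2729  0.0596]
 [ 0.3077  0.28    0.0611]
 [ 0.537   0.0234  0.0188]
 [ 0.5313  0.1272  0.0214]]
[[ 0.6836  0.3367  0.06  ]
 [ 0.7705 -0.215   0.06  ]
 [ 0.3961 -0.2734  0.06  ]
 [ 0.308   0.2786  0.06  ]] [[ 0.6813  0.3401  0.06  ]
 [ 0.7704 -0.2087  0.06  ]
 [ 0.3963 -0.272   0.06  ]
 [ 0.3057  0.2815  0.06  ]]
c [0.5396 0.0317 0.06  ] len 0.5587799358584333 0.37952298646340515 yaw 9.008438869576672 8.832192764321054
c [0.5384 0.0352 0.06  ] len 0.558429735946941 0.37977905388508926 yaw 9.258117135111156 9.22983156741232
level top [[0.5374 0.0216 0.02  ]
 [0.5316 0.1266 0.02  ]] [[0.5376 0.0254 0.02  ]
 [0.5298 0.1276 0.02  ]]
[[ 0.551   0.1379  0.02  ]
 [ 0.5099  0.1366  0.02  ]
 [ 0.5663 -0.0724  0.02  ]
 [ 0.5251 -0.0734  0.02  ]]
cut [[ 0.6023  0.1444  0.06  ]
 [ 0.615   0.125   0.06  ]
 [ 0.6405 -0.0479  0.06  ]
 [ 0.6296 -0.0603  0.06  ]
 [ 0.4812 -0.0831  0.06  ]
 [ 0.4672 -0.0731  0.06  ]
 [ 0.4371  0.1037  0.06  ]
 [ 0.452   0.1222  0.06  ]]
block,disc [[0.5756 0.2239 0.1   ]] [[ 0.4624 -0.1654  0.076 ]]
```

```bash
cat >> h.py <<'E'
from scipy.spatial.transform import Rotation as Ro
C=np.array([.539,.0334]); WY=9.1; LC=np.array([.5375,.0235]); LY=4.1; S0=-.035
def rot(yaw,th):
    a=np.radians(yaw); t=np.radians(th); h=np.array([-np.sin(a),np.cos(a),0]); y=np.array([np.cos(a),np.sin(a),0])
    x=h*np.cos(t)-np.array([0,0,np.sin(t)]); return np.c_[x,y,np.cross(x,y)]
def rear(y0,z0,th,b,xw=-.003,yaw=WY,L=.15-S0):
    """TCP for the bar's rear (+y) bottom edge at worktop y0, height z0"""
    R=rot(yaw,th); a=np.radians(WY)
    p=np.r_[C+xw*np.array([np.cos(a),np.sin(a)])+y0*np.array([-np.sin(a),np.cos(a)]),z0]
    return p-R[:,0]*L-R[:,2]*b,R
def plan(wps,grip,start=None):
    s=arm.get_state(); p,R=start or (s["tcp_pos"],Ro.from_rotvec(s["tcp_rot"]).as_matrix())
    print("t",round(s["t"],2),"tcp",np.round(s["tcp_pos"],4),"w",round(s["gripper_width"],3),"F",np.round(s["ft_force"],1))
    for (q,Q,n) in wps:
        dv=Ro.from_matrix(R.T@Q).as_rotvec()/n; dp=(q-p)/n
        for i in range(n):
            sh=R.T@dp*100; print(", ".join(f"{v:.2f}" for v in [*np.degrees(dv),*sh])+f", {grip}")
            p=p+dp; R=R@Ro.from_rotvec(dv).as_matrix()
        print("->",np.round(p,4))
    return p,R
def grasp_pt(z):
    a=np.radians(LY); return np.r_[LC+S0*np.array([-np.sin(a),np.cos(a)]),z]
E
python3 -c "
from h import *
plan([(grasp_pt(.20),rot(LY,0),16)],1)"
```

```text
t 0.2 tcp [ 0.1664 -0.5499  0.2555] w 1.004 F [-0.  -0.4  0.5]
-0.00, -0.00, -4.83, 3.21, -2.54, 0.35, 1
-0.00, -0.00, -4.83, 3.41, -2.27, 0.35, 1
-0.00, -0.00, -4.83, 3.59, -1.97, 0.35, 1
-0.00, -0.00, -4.83, 3.74, -1.66, 0.35, 1
-0.00, -0.00, -4.83, 3.87, -1.34, 0.35, 1
-0.00, -0.00, -4.83, 3.97, -1.01, 0.35, 1
-0.00, -0.00, -4.83, 4.04, -0.67, 0.35, 1
-0.00, -0.00, -4.83, 4.08, -0.33, 0.35, 1
-0.00, -0.00, -4.83, 4.10, 0.02, 0.35, 1
-0.00, -0.00, -4.83, 4.08, 0.36, 0.35, 1
-0.00, -0.00, -4.83, 4.04, 0.70, 0.35, 1
-0.00, -0.00, -4.83, 3.96, 1.04, 0.35, 1
-0.00, -0.00, -4.83, 3.86, 1.37, 0.35, 1
-0.00, -0.00, -4.83, 3.73, 1.69, 0.35, 1
-0.00, -0.00, -4.83, 3.58, 2.00, 0.35, 1
-0.00, -0.00, -4.83, 3.40, 2.29, 0.35, 1
-> [ 0.54   -0.0114  0.2   ]
```

Call:
carry_out(increments=[0, 0, -4.8, 3.2, -2.5, 0, 1, 0, 0, -4.8, 3.4, -2.3, 0, 1, 0, 0, -4.8, 3.6, -2, 0, 1, 0, 0, -4.8, 3.7, -1.7, 0, 1, 0, 0, -4.8, 3.9, -1.3, 0, 1, 0, 0, -4.8, 4, -1, 0, 1, 0, 0, -4.8, 4, -0.7, 0, 1, 0, 0, -4.8, 4.1, -0.3, 0, 1], squeeze=100)

```text
t: 1.2
tcp_pos: [0.3541, -0.2802, 0.2562]
tcp_rot: [2.782, 1.46, 0.0]
ft_force: [0.4, -1.1, 0.5]
gripper_width: 1.001
gripper_force: 0.0
```

Call:
carry_out(increments=[0, 0, -4.8, 4.1, 0, 0.5, 1, 0, 0, -4.8, 4.1, 0.4, 0.5, 1, 0, 0, -4.8, 4, 0.7, 0.5, 1, 0, 0, -4.8, 4, 1, 0.5, 1, 0, 0, -4.8, 3.9, 1.4, 0.5, 1, 0, 0, -4.8, 3.7, 1.7, 0.5, 1, 0, 0, -4.8, 3.6, 2, 0.5, 1, 0, 0, -4.8, 3.4, 2.3, 0.5, 1])

```text
t: 2.2
tcp_pos: [0.543, -0.0115, 0.216]
tcp_rot: [-2.147, -2.294, 0.0]
ft_force: [0.4, -0.7, 0.6]
gripper_width: 0.999
gripper_force: 0.0
```

Call:
carry_out(increments=[0, 0, 0, 0, 0, 0, 1, 0, 0, 0, 0, 0, 0, 1])

```text
t: 2.45
tcp_pos: [0.542, -0.013, 0.216]
tcp_rot: [-2.15, -2.29, 0.002]
ft_force: [-0.2, -0.2, 0.0]
gripper_width: 1.001
gripper_force: 0.0
```

```bash
python3 -c "
from h import *
plan([(grasp_pt(.12),rot(LY,0),2),(grasp_pt(.032),rot(LY,0),5)],1)
f=arm.grab_frame('top');cv2.imwrite('pics/top1.png',cv2.resize(cv2.cvtColor(f['color'],cv2.COLOR_RGB2BGR)[95:275,150:400],None,fx=3.2,fy=3.2,interpolation=cv2.INTER_CUBIC))"
```

```text
t 2.45 tcp [ 0.542 -0.013  0.216] w 1.001 F [-0.2 -0.2  0. ]
-0.03, 0.01, -0.24, 0.08, -0.09, 4.80, 1
-0.03, 0.01, -0.24, 0.08, -0.09, 4.80, 1
-> [ 0.54   -0.0114  0.12  ]
-0.00, 0.00, 0.00, 0.00, 0.00, 1.76, 1
-0.00, 0.00, 0.00, 0.00, 0.00, 1.76, 1
-0.00, 0.00, 0.00, 0.00, 0.00, 1.76, 1
-0.00, 0.00, 0.00, 0.00, 0.00, 1.76, 1
-0.00, 0.00, 0.00, -0.00, 0.00, 1.76, 1
-> [ 0.54   -0.0114  0.032 ]
```

Call:
carry_out(increments=[0, 0, -0.2, 0.1, -0.1, 3, 1, 0, 0, -0.2, 0.1, -0.1, 3, 1, 0, 0, 0, 0, 0, 3, 1, 0, 0, 0, 0, 0, 3, 1, 0, 0, 0, 0, 0, 2.4, 1, 0, 0, 0, 0, 0, 2, 1, 0, 0, 0, 0, 0, 2, 1, 0, 0, 0, 0, 0, 0, 1])

```text
t: 3.5
tcp_pos: [0.5384, -0.0118, 0.0311]
tcp_rot: [-2.142, -2.294, 0.004]
ft_force: [0.3, -0.5, -0.2]
gripper_width: 1.0
gripper_force: 0.0
```

Call:
carry_out(increments=[0, 0, 0, 0, 0, 0, -0.2, 0, 0, 0, 0, 0, 0, -0.5, 0, 0, 0, 0, 0, 0, -0.5, 0, 0, 0, 0, 0, 0, -0.5, 0, 0, 0, 0, 0, 0, -0.5, 0, 0, 0, 0, 0, 0, -0.5], squeeze=30)

```text
t: 4.25
tcp_pos: [0.5418, -0.0112, 0.0338]
tcp_rot: [2.14, 2.296, 0.002]
ft_force: [0.2, -1.0, 6.2]
gripper_width: 0.461
gripper_force: 31.7
```

Call:
carry_out(increments=[0, 0, 0, 0, 0, -0.2, -0.5, 0, 0, 0, 0, 0, 0, -0.5, 0, 0, 0, 0, 0, 0, -0.5], squeeze=90)

```text
t: 4.62
tcp_pos: [0.54, -0.0107, 0.0343]
tcp_rot: [-2.141, -2.298, 0.001]
ft_force: [-1.2, 0.6, 4.0]
gripper_width: 0.441
gripper_force: 91.4
```

Call:
carry_out(increments=[0, 0, 0, 0, 0, -0.4, -0.5, 0, 0, 0, 0, 0, -0.3, -0.5, 0, 0, 0, 0, 0, 0, -0.5])

```text
t: 5.0
tcp_pos: [0.5402, -0.0109, 0.0412]
tcp_rot: [-2.142, -2.298, 0.0]
ft_force: [-0.2, 0.4, -1.4]
gripper_width: 0.442
gripper_force: 90.8
```

```bash
python3 -c "
from h import *
print(arm.get_state()['ft_force'],arm.get_state()['ft_torque'])
plan([],1)
for n,a in(('top',(95,275,150,400)),('scene',(170,285,185,385))):
    f=arm.grab_frame(n);cv2.imwrite(f'pics/{n}2.png',cv2.resize(cv2.cvtColor(f['color'],cv2.COLOR_RGB2BGR)[a[0]:a[1],a[2]:a[3]],None,fx=3.2,fy=3.2,interpolation=cv2.INTER_CUBIC))"
```

```text
[-0.16711867  0.40744114 -1.37414252] [-0.04722323 -0.00681662 -0.00115748]
t 5.0 tcp [ 0.5402 -0.0109  0.0412] w 0.442 F [-0.2  0.4 -1.4]
```

View pics/scene2.png

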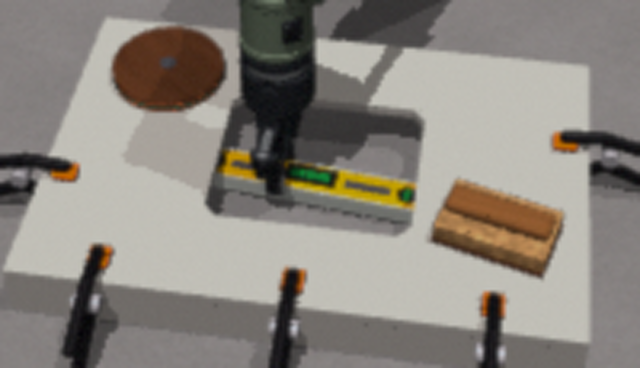

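The scene view shows the fingers on the level between the vial (313,175) and its -y end (225,163). The worktop, disc stack and block haven't moved. Next I slide it toward +y and align the yaw.

```bash
python3 -c "
from h import *
b=.034
st=plan([(*rear(.197,.005,0,b),5)],-.5)
for n,(y0,z0,t,k) in enumerate([(.197,.002,11.5,4),(.180,.002,16,2),(.165,.002,20,2),(.150,.002,25,2),(.140,.002,28,2),(.1,.004,28,4),(.07,.03,28,3)]):
    print(y0,z0,t); st=plan([(*rear(y0,z0,t,b),k)],-.5,st)
"
```

```text
t 5.1 tcp [ 0.5401 -0.0108  0.0411] w 0.437 F [ 0.4 -0.  -2.5]
-0.00, -0.00, -1.01, 1.12, -0.04, 0.04, -0.5
-0.00, -0.00, -1.01, 1.12, -0.02, 0.04, -0.5
-0.00, -0.00, -1.01, 1.12, -0.00, 0.04, -0.5
-0.00, -0.00, -1.01, 1.12, 0.02, 0.04, -0.5
-0.00, -0.00, -1.01, 1.12, 0.04, 0.04, -0.5
-> [0.5341 0.0448 0.039 ]
0.197 0.002 11.5
t 5.1 tcp [ 0.5401 -0.0108  0.0411] w 0.437 F [ 0.4 -0.  -2.5]
-0.00, -2.88, -0.00, 0.26, 0.00, -0.83, -0.5
-0.00, -2.88, -0.00, 0.22, 0.00, -0.84, -0.5
-0.00, -2.88, -0.00, 0.18, 0.00, -0.85, -0.5
-0.00, -2.88, -0.00, 0.13, 0.00, -0.86, -0.5
-> [0.5325 0.0551 0.0722]
0.18 0.002 16
t 5.1 tcp [ 0.5401 -0.0108  0.0411] w 0.437 F [ 0.4 -0.  -2.5]
-0.00, -2.25, -0.00, -0.67, -0.00, -0.55, -0.5
-0.00, -2.25, -0.00, -0.69, -0.00, -0.52, -0.5
-> [0.5342 0.0443 0.0857]
0.165 0.002 20
t 5.1 tcp [ 0.5401 -0.0108  0.0411] w 0.437 F [ 0.4 -0.  -2.5]
-0.00, -2.00, -0.00, -0.58, -0.00, -0.43, -0.5
-0.00, -2.00, -0.00, -0.59, -0.00, -0.41, -0.5
-> [0.5356 0.0357 0.0972]
0.15 0.002 25
t 5.1 tcp [ 0.5401 -0.0108  0.0411] w 0.437 F [ 0.4 -0.  -2.5]
-0.00, -2.50, -0.00, -0.52, -0.00, -0.54, -0.5
-0.00, -2.50, -0.00, -0.54, -0.00, -0.52, -0.5
-> [0.5366 0.0297 0.111 ]
0.14 0.002 28
t 5.1 tcp [ 0.5401 -0.0108  0.0411] w 0.437 F [ 0.4 -0.  -2.5]
-0.00, -1.50, -0.00, -0.35, 0.00, -0.27, -0.5
-0.00, -1.50, -0.00, -0.36, 0.00, -0.26, -0.5
-> [0.5372 0.0256 0.1189]
0.1 0.004 28
t 5.1 tcp [ 0.5401 -0.0108  0.0411] w 0.437 F [ 0.4 -0.  -2.5]
0.00, -0.00, -0.00, -0.91, -0.00, 0.43, -0.5
0.00, -0.00, -0.00, -0.91, -0.00, 0.43, -0.5
0.00, -0.00, -0.00, -0.91, -0.00, 0.43, -0.5
0.00, -0.00, -0.00, -0.91, -0.00, 0.43, -0.5
-> [ 0.5435 -0.0139  0.1209]
0.07 0.03 28
t 5.1 tcp [ 0.5401 -0.0108  0.0411] w 0.437 F [ 0.4 -0.  -2.5]
0.00, -0.00, -0.00, -1.29, 0.00, -0.30, -0.5
0.00, -0.00, -0.00, -1.29, 0.00, -0.30, -0.5
0.00, -0.00, -0.00, -1.29, 0.00, -0.30, -0.5
-> [ 0.5483 -0.0435  0.1469]
```

Call:
carry_out(increments=[0, 0, -1, 1.1, 0, 0, -0.5, 0, 0, -1, 1.1, 0, 0, -0.5, 0, 0, -1, 1.1, 0, 0.1, -0.5, 0, 0, -1, 1.1, 0, 0.1, -0.5, 0, 0, -1, 1.1, 0, 0, -0.5, 0, 0, 0, 0, 0, 0, -0.5, 0, 0, 0, 0, 0, 0, -0.5])

```text
t: 5.98
tcp_pos: [0.5347, 0.0438, 0.0394]
tcp_rot: [2.039, 2.389, 0.0]
ft_force: [0.7, 0.5, -2.4]
gripper_width: 0.434
gripper_force: 90.7
```

```bash
python3 -c "
from h import *
plan([(*rear(.197,.003,11.5,.034),5)],-.5)
f=arm.grab_frame('scene');cv2.imwrite('pics/s3.png',cv2.resize(cv2.cvtColor(f['color'],cv2.COLOR_RGB2BGR)[170:285,185:385],None,fx=4,fy=4,interpolation=cv2.INTER_CUBIC))"
```

```text
t 5.97 tcp [0.5347 0.0438 0.0394] w 0.434 F [ 0.7  0.5 -2.4]
0.00, -2.30, -0.01, 0.23, -0.01, -0.68, -0.5
0.00, -2.30, -0.01, 0.20, -0.01, -0.69, -0.5
0.00, -2.30, -0.01, 0.18, -0.01, -0.69, -0.5
0.00, -2.30, -0.01, 0.15, -0.01, -0.70, -0.5
0.00, -2.30, -0.01, 0.12, -0.01, -0.70, -0.5
-> [0.5325 0.0551 0.0732]
```

View pics/s3.png

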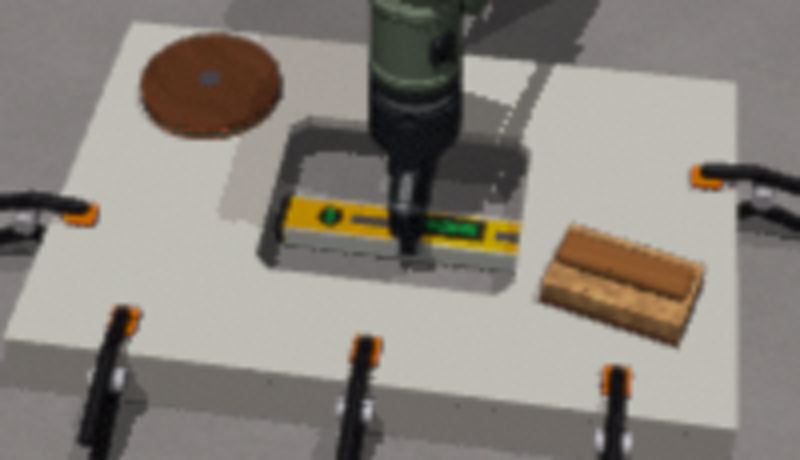

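The picture shows the level's front end in the hole at crop (287,196)–(281,224), with the worktop unmoved. I check where the end and vial sit in worktop coordinates.

```bash
python3 -c "
from h import *
c=cam(arm.grab_frame('scene')); a=np.radians(WY); M=np.array([[np.cos(a),np.sin(a)],[-np.sin(a),np.cos(a)]])
P=np.array([(287,196),(281,224),(455,229),(330,216)])/4+[185,170]-np.array([.375,.375])
print(np.round((onplane(c,P,.026)[:,:2]-C)@M.T,4), np.round(M@(arm.get_state()['tcp_pos'][:2]-C),4))
P=np.array([(268,262),(292,125)])/4+[185,170]-.375
print(np.round((onplane(c,P,.06)[:,:2]-C)@M.T,4))
"
```

```text
[[-0.0221 -0.0992]
 [ 0.0109 -0.098 ]
 [-0.006   0.0495]
 [-0.0046 -0.0582]] [-0.0027  0.0106]
[[ 0.0834 -0.0927]
 [-0.0755 -0.1038]]
```

Call:
carry_out(increments=[0, -2.3, 0, 0.2, 0, -0.7, -0.5, 0, -2.3, 0, 0.2, 0, -0.7, -0.5, 0, -2.3, 0, 0.2, 0, -0.7, -0.5, 0, -2.3, 0, 0.1, 0, -0.7, -0.5, 0, -2.3, 0, 0.1, 0, -0.7, -0.5, 0, 0, 0, 0, 0, 0, -0.5, 0, 0, 0, 0, 0, 0, -0.5])

```text
t: 6.95
tcp_pos: [0.5327, 0.0542, 0.0734]
tcp_rot: [1.937, 2.269, -0.195]
ft_force: [0.0, 0.1, -2.7]
gripper_width: 0.435
gripper_force: 90.8
```

```bash
python3 -c "
from h import *
print(arm.get_state()['ft_torque'])
b=.034
st=None
for n,(y0,z0,t,k) in enumerate([(.180,.003,16,2),(.165,.002,20,2),(.150,.002,25,2),(.140,.002,28,2)]):
    print(y0,z0,t); st=plan([(*rear(y0,z0,t,b),k)],-.5,st)
f=arm.grab_frame('scene');cv2.imwrite('pics/s4.png',cv2.resize(cv2.cvtColor(f['color'],cv2.COLOR_RGB2BGR)[150:285,185:385],None,fx=4,fy=4,interpolation=cv2.INTER_CUBIC))"
```

```text
[ 0.03731319  0.00489841 -0.03233093]
0.18 0.003 16
t 6.95 tcp [0.5327 0.0542 0.0734] w 0.435 F [ 0.   0.1 -2.7]
-0.02, -2.27, -0.04, -0.62, -0.00, -0.55, -0.5
-0.02, -2.27, -0.04, -0.64, -0.00, -0.53, -0.5
-> [0.5342 0.0443 0.0867]
0.165 0.002 20
t 6.95 tcp [0.5327 0.0542 0.0734] w 0.435 F [ 0.   0.1 -2.7]
-0.00, -2.00, 0.00, -0.57, -0.00, -0.39, -0.5
-0.00, -2.00, 0.00, -0.58, -0.00, -0.37, -0.5
-> [0.5356 0.0357 0.0972]
0.15 0.002 25
t 6.95 tcp [0.5327 0.0542 0.0734] w 0.435 F [ 0.   0.1 -2.7]
0.00, -2.50, 0.00, -0.52, -0.00, -0.54, -0.5
0.00, -2.50, 0.00, -0.54, -0.00, -0.52, -0.5
-> [0.5366 0.0297 0.111 ]
0.14 0.002 28
t 6.95 tcp [0.5327 0.0542 0.0734] w 0.435 F [ 0.   0.1 -2.7]
-0.00, -1.50, -0.00, -0.35, 0.00, -0.27, -0.5
-0.00, -1.50, -0.00, -0.36, 0.00, -0.26, -0.5
-> [0.5372 0.0256 0.1189]
```

View pics/s4.png

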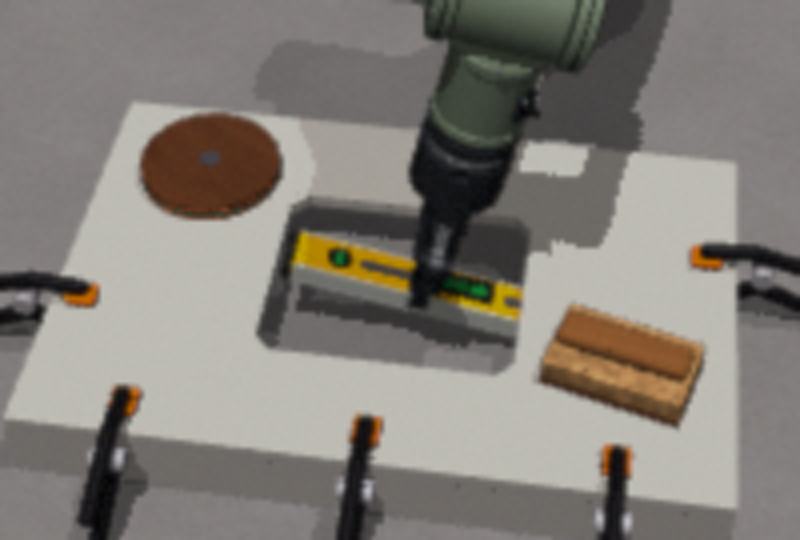

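The front end stands free in the hole at crop (300,233)–(293,265). I check its height from the picture before pulling it over the edge.

```bash
python3 -c "
from h import *
c=cam(arm.grab_frame('scene')); a=np.radians(WY); M=np.array([[np.cos(a),np.sin(a)],[-np.sin(a),np.cos(a)]])
K,D,T=c
def pr(x,y,z): 
    q=cv2.projectPoints(np.r_[M.T@[x,y]+C,z].reshape(1,1,3),cv2.Rodrigues(T[:3,:3])[0],T[:3,3],K,D)[0].ravel(); return np.round((q-[185,150]+.375)*4)
st=arm.get_state(); R=Ro.from_rotvec(st['tcp_rot']).as_matrix(); p=st['tcp_pos']
for nm,l,w,h in(('front near top',-.113,-.02,.014),('front far top',-.113,.02,.014),('front far bottom',-.113,.02,.034),('vial',.037,0,.014),('green',-.068,0,.014)):
    q=p+R@[l,w,h]; xy=M@(q[:2]-C); print(nm,np.round([*xy,q[2]],3),pr(*xy,q[2]))
"
```

```text
front near top [-0.023 -0.092  0.082] [293. 230.]
front far top [ 0.017 -0.092  0.082] [283. 264.]
front far bottom [ 0.017 -0.096  0.062] [280. 280.]
vial [-0.003  0.055  0.052] [462. 291.]
green [-0.003 -0.048  0.073] [340. 260.]
```

The prediction matches the picture within a few mm, and the front end's underside is about 62 mm up. Continuing the tilt and pull.

Call:
carry_out(increments=[0, -2.3, 0, -0.5, 0, -0.6, -0.5, 0, -2.3, 0, -0.6, 0, -0.6, -0.5, 0, -2, 0, -0.6, 0, -0.4, -0.5, 0, -2, 0, -0.6, 0, -0.4, -0.5, 0, -2.5, 0, -0.6, 0, -0.5, -0.5, 0, -2.5, 0, -0.6, 0, -0.5, -0.5, 0, 0, 0, 0, 0, 0, -0.5])

```text
t: 7.92
tcp_pos: [0.5368, 0.0301, 0.1124]
tcp_rot: [1.806, 2.116, -0.401]
ft_force: [-0.2, -0.1, -3.0]
gripper_width: 0.436
gripper_force: 90.8
```

```bash
python3 -c "
from h import *
print(arm.get_state()['ft_torque'])
b=.034
st=None
for n,(y0,z0,t,k) in enumerate([(.140,.002,28,2),(.1,.004,28,4),(.07,.03,28,3)]):
    print(y0,z0,t); st=plan([(*rear(y0,z0,t,b),k)],-.5,st)
"
```

```text
[0.31226396 0.05472801 0.0022794 ]
0.14 0.002 28
t 7.92 tcp [0.5368 0.0301 0.1124] w 0.436 F [-0.2 -0.1 -3. ]
-0.01, -1.48, -0.03, -0.34, -0.01, -0.20, -0.5
-0.01, -1.48, -0.03, -0.35, -0.01, -0.19, -0.5
-> [0.5372 0.0256 0.1189]
0.1 0.004 28
t 7.92 tcp [0.5368 0.0301 0.1124] w 0.436 F [-0.2 -0.1 -3. ]
0.00, -0.00, -0.00, -0.91, -0.00, 0.43, -0.5
0.00, -0.00, -0.00, -0.91, -0.00, 0.43, -0.5
0.00, -0.00, -0.00, -0.91, -0.00, 0.43, -0.5
0.00, -0.00, -0.00, -0.91, -0.00, 0.43, -0.5
-> [ 0.5435 -0.0139  0.1209]
0.07 0.03 28
t 7.92 tcp [0.5368 0.0301 0.1124] w 0.436 F [-0.2 -0.1 -3. ]
-0.00, -0.00, -0.00, -1.29, 0.00, -0.30, -0.5
-0.00, -0.00, -0.00, -1.29, 0.00, -0.30, -0.5
-0.00, -0.00, -0.00, -1.29, 0.00, -0.30, -0.5
-> [ 0.5483 -0.0435  0.1469]
```

Call:
carry_out(increments=[0, -1.5, 0, -0.5, 0, -0.1, -0.5, 0, -1.5, 0, -0.5, 0, -0.1, -0.5, 0, 0, 0, -0.9, 0, 0.3, -0.5, 0, 0, 0, -0.9, 0, 0.4, -0.5, 0, 0, 0, -0.9, 0, 0.4, -0.5, 0, 0, 0, -0.9, 0, 0.3, -0.5, 0, 0, 0, 0, 0, 0, -0.5])

```text
t: 8.8
tcp_pos: [0.5442, -0.0168, 0.1236]
tcp_rot: [1.777, 2.078, -0.444]
ft_force: [-0.6, 0.3, -2.2]
gripper_width: 0.438
gripper_force: 90.8
```

```bash
python3 -c "
from h import *
print(arm.get_state()['ft_torque'])
b=.034
st=None
for n,(y0,z0,t,k) in enumerate([(.1,.004,28,1),(.07,.03,28,3),(.06,.12,28,4)]):
    print(y0,z0,t); st=plan([(*rear(y0,z0,t,b),k)],-.5,st)
f=arm.grab_frame('scene');cv2.imwrite('pics/s5.png',cv2.resize(cv2.cvtColor(f['color'],cv2.COLOR_RGB2BGR)[150:285,185:385],None,fx=4,fy=4,interpolation=cv2.INTER_CUBIC))"
```

```text
[ 0.36473984  0.05872532 -0.00595635]
0.1 0.004 28
t 8.8 tcp [ 0.5442 -0.0168  0.1236] w 0.438 F [-0.6  0.3 -2.2]
-0.05, 0.10, -0.15, 0.40, -0.02, 0.10, -0.5
-> [ 0.5435 -0.0139  0.1209]
0.07 0.03 28
t 8.8 tcp [ 0.5442 -0.0168  0.1236] w 0.438 F [-0.6  0.3 -2.2]
0.00, 0.00, -0.00, -1.29, 0.00, -0.30, -0.5
0.00, 0.00, -0.00, -1.29, 0.00, -0.30, -0.5
0.00, 0.00, -0.00, -1.29, 0.00, -0.30, -0.5
-> [ 0.5483 -0.0435  0.1469]
0.06 0.12 28
t 8.8 tcp [ 0.5442 -0.0168  0.1236] w 0.438 F [-0.6  0.3 -2.2]
0.00, 0.00, 0.00, -1.28, -0.00, -1.87, -0.5
0.00, 0.00, 0.00, -1.28, -0.00, -1.87, -0.5
0.00, 0.00, 0.00, -1.28, -0.00, -1.87, -0.5
0.00, 0.00, 0.00, -1.28, -0.00, -1.87, -0.5
-> [ 0.5499 -0.0534  0.2369]
```

View pics/s5.png

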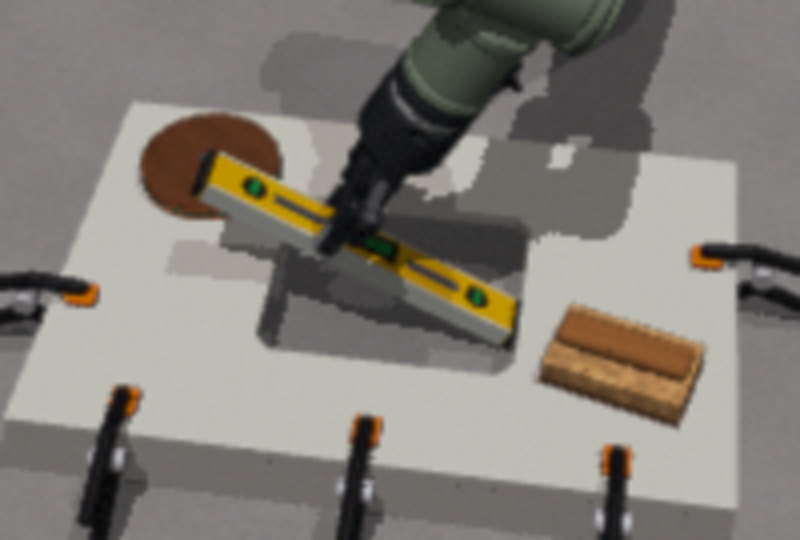

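The level is nearly out: its rear end at (515,320) is inside the right edge of the hole, its front end is up at (210,170), and the worktop hasn't shifted. I pull it out along its axis and lift.

Call:
carry_out(increments=[0, 0, 0, -1, 0, -0.1, -0.5, 0, 0, 0, -1.3, 0, -0.3, -0.5, 0, 0, 0, -1.3, 0, -0.3, -0.5, 0, 0, 0, -1.3, 0, -1.8, -0.5, 0, 0, 0, -1.3, 0, -1.9, -0.5, 0, 0, 0, -1.3, 0, -1.9, -0.5, 0, 0, 0, -1.3, 0, -1.9, -0.5, 0, 0, 0, -0.6, 0, -1, -0.5])

```text
t: 9.85
tcp_pos: [0.5512, -0.0552, 0.2519]
tcp_rot: [1.775, 2.077, -0.44]
ft_force: [0.4, -0.1, -2.4]
gripper_width: 0.438
gripper_force: 90.8
```

```bash
python3 -c "
from h import *
plan([(*rear(.15,.20,0,.034,L=.188),8)],-.5)
"
```

```text
t 9.85 tcp [ 0.5512 -0.0552  0.2519] w 0.438 F [ 0.4 -0.1 -2.4]
0.03, 3.52, -0.02, 0.67, -0.01, -0.11, -0.5
0.03, 3.52, -0.02, 0.68, -0.01, -0.06, -0.5
0.03, 3.52, -0.02, 0.68, -0.01, -0.02, -0.5
0.03, 3.52, -0.02, 0.68, -0.01, 0.02, -0.5
0.03, 3.52, -0.02, 0.68, -0.01, 0.06, -0.5
0.03, 3.52, -0.02, 0.67, -0.01, 0.10, -0.5
0.03, 3.52, -0.02, 0.66, -0.01, 0.14, -0.5
0.03, 3.52, -0.02, 0.65, -0.01, 0.18, -0.5
-> [ 0.542  -0.0046  0.234 ]
```

Call:
carry_out(increments=[0, 3.5, 0, 0.7, 0, -0.1, -0.5, 0, 3.5, 0, 0.7, 0, -0.1, -0.5, 0, 3.5, 0, 0.7, 0, 0, -0.5, 0, 3.5, 0, 0.7, 0, 0, -0.5, 0, 3.5, 0, 0.7, 0, 0, -0.5, 0, 3.5, 0, 0.7, 0, 0.1, -0.5, 0, 3.5, 0, 0.7, 0, 0.1, -0.5, 0, 3.6, 0, 0.7, 0, 0.1, -0.5])

```text
t: 10.85
tcp_pos: [0.5415, -0.0016, 0.2327]
tcp_rot: [-2.038, -2.389, -0.001]
ft_force: [-0.9, 0.0, -2.4]
gripper_width: 0.434
gripper_force: 90.8
```

Call:
carry_out(increments=[0, 0, 0, 0, 0, 0, -0.5, 0, 0, 0, 0, 0, 0, -0.5, 0, 0, 0, 0, 0, 0, -0.5, 0, 0, 0, 0, 0, 0, -0.5])

```text
t: 11.35
tcp_pos: [0.5417, -0.0016, 0.2325]
tcp_rot: [2.039, 2.39, -0.0]
ft_force: [-0.0, 1.1, -2.3]
gripper_width: 0.436
gripper_force: 90.8
```

```bash
python3 -c "
from h import *
plan([(*rear(.15,.20,0,.034,L=.188),1)],-.5); print(arm.get_state()['ft_torque'],abs(arm.get_state()['joint_vel']).max())
f=arm.grab_frame('scene');g=arm.grab_frame('top')
a=cv2.resize(f['color'][130:280,165:385],None,fx=3,fy=3);b=cv2.resize(g['color'][95:275,150:400],None,fx=1.6,fy=1.6)
im=np.zeros((600,660,3),np.uint8); im[:312,:]=cv2.resize(f['color'][130:280,165:385],(660,450))[:312]*0
im=np.vstack([cv2.resize(f['color'][130:280,165:385],(455,310),interpolation=2),cv2.resize(g['color'][95:275,150:400],(455,288),interpolation=2)])
cv2.imwrite('pics/s6.png',cv2.cvtColor(im,cv2.COLOR_RGB2BGR))"
```

```text
t 11.35 tcp [ 0.5417 -0.0016  0.2325] w 0.436 F [-0.   1.1 -2.3]
0.00, 0.02, -0.04, -0.30, -0.02, -0.15, -0.5
-> [ 0.542  -0.0046  0.234 ]
[-0.04923301 -0.03171819 -0.0087277 ] 0.0021336946578033207
```

View pics/s6.png

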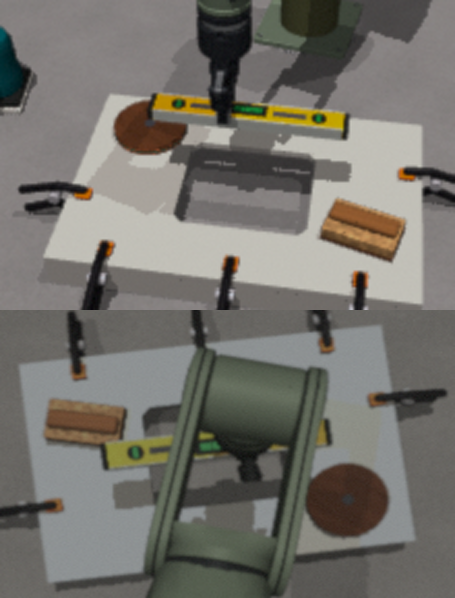

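The level is clear and centred over the cut-out. Its ends are at (152,106)/(346,125) in the scene half and (106,145)/(329,122) in the top half. Last, I check that it is horizontal.

```bash
python3 -c "
from h import *
cs,ct=cam(arm.grab_frame('scene')),cam(arm.grab_frame('top'))
S=np.array([(152,106),(347,122),(179,103),(319,118)])/[455/220,310/150]+[165,130]-.25
T=np.array([(329,122),(106,145)])/[1.82,1.6]+[150,95]-.2
X=tri(ct,T,cs,S[:2]);print(np.round(X,3),X.mean(0),np.linalg.norm(X[1]-X[0]))
# residual pitch from scene: predicted pixel of vial ends for tilt 0
K,D,M=cs; st=arm.get_state(); R=Ro.from_rotvec(st['tcp_rot']).as_matrix()
for l in(-.067,.038,.143):
  q=st['tcp_pos']+R@[l,0,.014]; u=cv2.projectPoints(q.reshape(1,1,3),cv2.Rodrigues(M[:3,:3])[0],M[:3,3],K,D)[0].ravel(); print(np.round((u-[165,130]+.25)*[455/220,310/150],1))
"
```

```text
[[ 0.557 -0.114  0.207]
 [ 0.512  0.176  0.216]] [0.53438133 0.03067062 0.21156023] 0.2935500311100084
[179.8 104.5]
[249.2 111.6]
[319.8 118.9]
```

```bash
python3 -c "
from station import arm
print(arm.finish_job())"
```

```text
the job is handed in; nothing more can be done
None
```

The spirit level is out through the cut-out and the job is handed in: the arm holds it still and level over the cut-out, about 140 mm above the worktop, and the worktop and the tools in view show no movement in the pictures.

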